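Roll-test two rack rollers and reject the one that lifts

ROBOT

A 6-joint arm with a two-finger parallel gripper is mounted at the origin on the work surface. World frame = base frame: x ahead of the robot, y to its left, z up, the work surface at z = 0. Lengths are in m, angles in degrees, forces in N, time in s.
With the tool pointing down it reaches from about 0.25 to 0.725 m from the base axis. Payload 9.7 kg.
Tool frame: the origin (TCP) lies between the finger pads; the fingertips stand 8 mm ahead of it and the grasp point (between the pads) lies 11 mm behind it; z points along the fingers, x is the direction in which the jaws open and shut, and the axes are right-handed (so a half turn about z gives the same grasp; the last joint's range is limited). The gripper opens to 85 mm and grips with 20 to 120 N. Pads are 22 mm wide; open, the fingers measure 114 mm over their backs; the gripper's body (76 mm by 85 mm) begins 54 mm behind the grasp point. The pads swing forward as they close: fully open they stand 13 mm farther back than shut.
Start: joints at [74.313, 4.979, 10.078, 95.1, 0, 90], TCP at [0.149, 0.53, 0.239] pointing down, gripper open.
Joint ranges: [-179.16, 179.16], [-48.56, 103.87], [-65.8, 70.77], [-126.05, 130.52], [-82.76, 87.17], [-180, 180]. Speed limits (degrees/s): [127.2, 127.2, 147.25, 180, 180, 180].

INTERFACE

Orientations are given as [roll, pitch, yaw] about the fixed x, y, z axes, in that order (R = Rz(yaw) Ry(pitch) Rx(roll)).
In Python, from workcell import telemetry, cams, env gives the robot as it stands.
- The arm moves only by the tool jog_arm, never from a script. Its argument "series" is a list that holds one entry, the list of rows, each a list of 6 numbers: the shift along the tool's x, y, z in m, then the turn, a rotation vector about the tool's x, y, z in rad. A call has 1 to 20 rows; each row shifts and turns the commanded pose from where the row before left it, along the tool's axes as they then stand; what a row does not reach is not made up. A row lasts 1/8 s, in which the tool goes at most 62.5 mm and 10.7 degrees, less where a joint would pass 70% of its speed; a pose out of reach is approached as far as the arm can. A call is refused whole if a number of a shift passes 0.0625 or a number of a turn 0.188, either way. A call with a gripper value outside its range is refused whole. "gripper" is the finger opening in m, from 0 to 0.0854, set as the call begins (left out, the last holds). The fingers move at their own pace and stop on an object; "grip_force" is the grip in N (left out, the last holds). Time passes only in rows, so rows that do not move let the fingers close. It gives the time, the measured TCP pose, the force and the opening at its end, in the units of the state.
- telemetry.observe(): the state, without advancing time (a new reading comes with each control period).
- cams.grab_frame(name): name is "side" or "top" or "wrist"; returns a dict with "img" (480x640x3 uint8, red, green, blue), "K" (3x3 intrinsics, pixels), "cam_to_world" (4x4, takes a point from camera to world coordinates). Camera axes: x right, y down, z forward; pixel columns grow to the right and rows downward; lengths in m; the calibration is good to about 2 mm. A picture is of the moment at which its call begins. There is no depth.
- env.sign_off(): hands the job in, once; it reports no verdict.
Trained networks look in the newest picture that a camera, given by its name, has taken for a name from the list of things; names that differ only in an ending like _2 or _b are one class to them, and where a whole thing is asked for, a point or a joint stands for the part that bears it (a point fixed in the world has none). Each returns a list of dicts, best first, with "score" (0 to 1); they miss things now and then, are a little off and sometimes report something else, mostly with a low value. They report only what shows in the picture. A call takes as long as a camera call. They do not tell look-alikes from the thing itself.
- cams.find_in(camera, query): "position" ([column, row] in pixels, amid what is visible of it).
- cams.place_of(camera, query): "position" ([column, row] in pixels: a listed point, or the origin of a listed thing).
The state is a dict: "clock": time; "qpos": joint angles; "qvel": joint speeds; "effort": joint torques, N m; "ee_pos": TCP position; "orientation": TCP orientation; "force": force on the tool from outside, world axes, zero at the start; "moment": the same for the moment, N m; "finger_gap": opening from 0.0 (shut) to 1.0 (fully open).
Only numpy, scipy, OpenCV 4.12 (cv2) and the standard library are available. Lean on these libraries where they do the work, as an engineer would, in place of code of your own. Each camera call takes 0.05 s, during which the arm holds its last target.

TASK

Check the two roller units at the goods-in bench: press each one gently onto the flat metal plate on rubber feet, just hard enough that its roller turns, and roll it along through a full turn while feeling whether it rises and falls. Then stand the one that runs true upright in the plastic tote and the one that lifts upright in the cardboard carton, setting them down rather than dropping them. Leave the tape roll, the small box and the hand scanner alone.

Things in the scene. Friction and masses are not known exactly. Their poses are not given: they have to be found in the camera images.
- roller_a: First roller unit, 0.5 kg: aluminium housing 66 x 66 mm on four corner legs, with one steel roller 36 mm across, 50 mm wide. Axle along the unit's x, so it rolls along its y. Origin: under the roller's middle, nominally at its lowest point; z up. Axle at z 18 mm, housing z 5 to 40, grip bar on top z 40 to 82. Left alone it leans up to 0.2 rad about x onto two legs
- roller_b: Second roller unit, alike in build and looks. One of the two runs true; the other's roller is bored 2 mm off centre, so pressed on the plate it lifts and sinks by about 4 mm in all during one turn. Which is which is found only by rolling
- roller_a_bar (a point): point to grip on roller_a: the dark upright bar on top, 42 mm long in the unit's x, 14 mm thick in its y; this point is 66 mm above the unit's origin, 16 mm below the bar's top. Gripping across the 14 mm squares up a leaning unit
- roller_b_bar (a point): the same point on the bar of roller_b
- roller_a_turn (a joint): turn of roller_a's roller in its housing, rad, within 0.25 of 0 at the start; a full turn is 6.28, 113 mm of travel; either way will do; rolling towards the unit's +y makes it fall. The bearing is stiff with grease: it takes some 4.5 N at the rim to turn, so lightly laden it skids; pressed down with 12 to 20 N it rolls
- roller_b_turn (a joint): the same for roller_b
- plate: flat metal plate, 110 mm (x) x 280 mm (y) x 20 mm thick, on four short rubber feet fixed to the bench; origin at the middle of its underside, 10 mm above the bench, long along its y. It stays level and sinks by 1 mm for every 10 N pressed on it. A unit pressed or dropped on it with more than 30 N is spoilt
- plate_top (a point): centre of the plate's upper face, 30 mm above the bench when unladen; axes as the plate's
- tote_in (a point): centre of the inner floor (5 mm above the bench) of the blue plastic tote for units that run true: outside 160 x 160 mm, walls 5 mm thick and 45 mm high from the bench, open on top, fixed; axes along its sides, z up
- carton_in (a point): centre of the inner floor (4 mm above the bench) of the open cardboard carton for rejects: outside 140 mm (x) x 180 mm (y), walls 4 mm thick and 40 mm high from the bench, fixed; axes along its sides, z up
- tote: the blue plastic tote, origin under its centre; a unit is set down on its floor, not dropped from more than about 10 mm
- carton: the cardboard carton, origin under its centre; a unit is set down on its floor, not dropped from more than about 10 mm
- tape_roll: bystander: a yellow roll of tape, 90 mm across and 48 mm high, lying flat; leave it
- small_box: bystander: a shut cardboard box 90 x 120 x 60 mm; leave it
- scanner: bystander: a dark hand scanner, about 50 x 185 x 35 mm, lying flat; leave it
Not all that is in view belongs to the job. Leave any green or purple look-alike of the roller_a alone.

How it is judged (in metres and radians):
On the way, in this order (a step that is already met when the one before it is completed fails the run):
1. one unit has been rolled through a full turn (its roller has turned by 5.9 rad or more either way) and is pressed on the plate with more than 3 N ((((value of joint roller_a_turn above 5.9 rad or value of joint roller_a_turn below -5.9 rad) and contact force between plate and roller_a above 3 N) or ((value of joint roller_b_turn above 5.9 rad or value of joint roller_b_turn below -5.9 rad) and contact force between plate and roller_b above 3 N))), for 0.1 s.
2. the rollers of both units have been turned by 5.9 rad or more, the second too being pressed on the plate ((value of joint roller_a_turn above 5.9 rad or value of joint roller_a_turn below -5.9 rad) and (value of joint roller_b_turn above 5.9 rad or value of joint roller_b_turn below -5.9 rad) and (contact force between plate and roller_a above 3 N or contact force between plate and roller_b above 3 N)), for 0.1 s.
At the end, for the whole second after the job is handed in: The unit that runs true is in the tote (its origin within 55 mm of the middle of the floor in x and y) and the one that lifts is in the carton (within 45 mm in x and 65 mm in y), each at rest down on the floor and upright to within 0.4 rad (x of roller_a in the frame of carton_in between -0.045 and 0.045 m and y of roller_a in the frame of carton_in between -0.065 and 0.065 m and z of roller_a in the frame of carton_in between -0.015 and 0.02 m and angle between each of roller_a, roller_b's own z axis and vertical below 0.4 rad and linear speed of each of roller_a, roller_b below 0.03 m/s and x of roller_b in the frame of tote_in between -0.055 and 0.055 m and y of roller_b in the frame of tote_in between -0.055 and 0.055 m and z of roller_b in the frame of tote_in between -0.015 and 0.02 m); the robot touches nothing.
It fails at once if a unit is pressed on the plate with more than 30 N (contact force between plate and roller_a above 30 N or contact force between plate and roller_b above 30 N).
It fails at once if a unit is dropped: clear of the fingers it falls faster than 0.5 m/s, as a fall of 13 mm or more does ((linear speed of roller_a above 0.5 m/s and contact force between the fingers and roller_a below 0.01 N) or (linear speed of roller_b above 0.5 m/s and contact force between the fingers and roller_b below 0.01 N)).
It fails at once if the tape roll, the small box or the scanner is moved by more than 20 mm (distance of any of tape_roll, small_box, scanner from where it was at the start of the episode above 0.02 m).
It also fails if it takes over 72 s, if anything falls off the work surface, if the arm or the gripper's body presses on something with over 40 N, if the wrist force passes 120 N, or if a joint passes its speed limit or range.

## Working session

There is one attempt and no reset: what is moved stays moved. The work goes in short steps, Python scripts to look and compute and a tool call to move; the robot and the scene stay as the last step left them, time stands still between calls to the robot, and variables do not carry over. Pictures are saved under pics/ and viewed, and the job is handed in when it is done.

Besides the shell and the picture viewer there is one more tool, called after "Request:" as name([rows], argument=value, ...), one row to a line, values as JSON. jog_arm: Moves the arm, as the interface text tells. Its arguments: {"type":"object","properties":{"series":{"type":"array"},"gripper":{"type":"number"},"grip_force":{"type":"number"}},"required":["series"]}

```bash
mkdir -p pics; ls
python3 - <<'E'
from workcell import telemetry, cams, env
import cv2, json
print(telemetry.observe())
for n in ("top","side","wrist"):
    f=cams.grab_frame(n); cv2.imwrite(f"pics/{n}0.png",f["img"][:,:,::-1]); print(n,f["K"].tolist(),f["cam_to_world"].round(4).tolist())
    for q in ("roller_a","roller_a_bar","plate_top","tote_in","carton_in","tape_roll","small_box","scanner"):
        print(q,[(round(d["score"],2),[round(float(v)) for v in d["position"]]) for d in cams.place_of(n,q)])
E
```

```text
pics
{'clock': 0.0, 'qpos': array([7.43122692e+01, 5.00992148e+00, 1.00351961e+01, 9.50989039e+01,
       2.38824477e-03, 9.00009667e+01]), 'qvel': array([ 0.09128774,  0.03205189,  0.09720832, -0.06168997,  0.05940861,
        0.04333465]), 'effort': array([ 7.18933297e-04, -5.20392609e+01,  4.64797461e+01,  1.65958417e-02,
        4.09436188e-05,  4.04824164e-05]), 'ee_pos': array([0.14864864, 0.52931213, 0.23860101]), 'orientation': array([-1.79997613e+02,  7.36293181e-02,  7.43113024e+01]), 'force': array([-0.40279001, -0.46880672,  0.47723629]), 'moment': array([ 0.02148511, -0.02143483,  0.03782191]), 'finger_gap': 0.9978996221182507}
top [[494.4292438406743, 0.0, 330.2331134739289], [0.0, 494.4292438406743, 248.03885407353548], [0.0, 0.0, 1.0]] [[-0.0132, -0.9945, 0.104, 0.4441], [-0.9999, 0.0132, -0.0006, 0.0158], [-0.0008, -0.104, -0.9946, 1.023], [0.0, 0.0, 0.0, 1.0]]
roller_a [(0.88, [250, 202]), (0.69, [468, 196]), (0.69, [352, 356]), (0.63, [394, 202])]
roller_a_bar [(0.96, [363, 323]), (0.82, [393, 196]), (0.8, [440, 186])]
plate_top [(0.77, [320, 264])]
tote_in [(0.89,
[... 431 characters left out ...]
, 1.0]]
roller_a [(0.82, [256, 327]), (0.71, [423, 274]), (0.7, [302, 234])]
roller_a_bar [(0.71, [394, 263]), (0.57, [300, 216]), (0.57, [304, 197])]
plate_top [(0.62, [340, 281])]
tote_in [(0.65, [309, 400])]
carton_in [(0.76, [374, 196])]
tape_roll [(0.73, [196, 382])]
small_box [(0.66, [226, 252])]
scanner [(0.58, [267, 206]), (0.57, [228, 251])]
wrist [[386.82112449009065, 0.0, 313.61656691258924], [0.0, 386.82112449009065, 235.47537360755712], [0.0, 0.0, 1.0]] [[0.2716, 0.9109, 0.3106, 0.0688], [0.9624, -0.2572, -0.0873, 0.5518], [0.0003, 0.3226, -0.9465, 0.3742], [0.0, 0.0, 0.0, 1.0]]
roller_a []
roller_a_bar []
plate_top []
tote_in []
carton_in []
tape_roll []
small_box []
scanner []
```

View pics/top0.png

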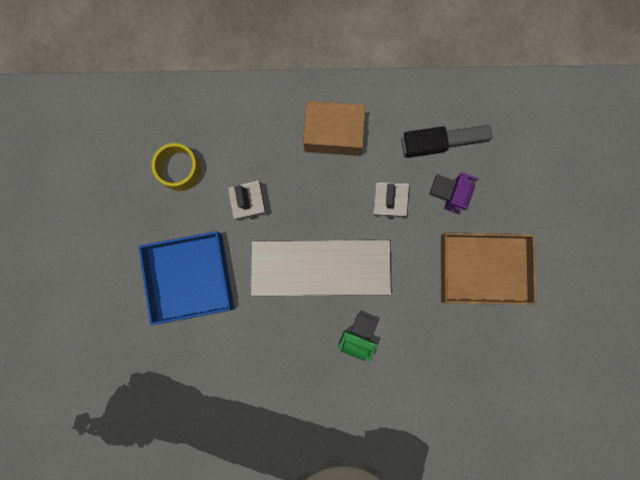

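View pics/side0.png

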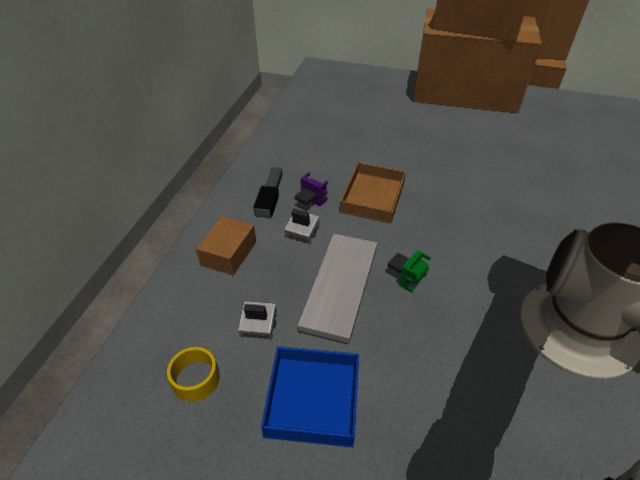

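Top view shows the two white units at about (247,200) and (391,200), the plate at (320,268), the tote at (187,278), the carton at (488,269), and the green and purple decoys at (360,337) and (455,192). Next I'll compute positions.

```bash
cat > h.py <<'E'
import numpy as np, cv2
from workcell import telemetry, cams, env
from scipy.spatial.transform import Rotation as R
def ray(f,px,z):
    K,T=f["K"],f["cam_to_world"]; d=T[:3,:3]@np.linalg.solve(K,[px[0],px[1],1.]); o=T[:3,3]
    return o+d*(z-o[2])/d[2]
def proj(f,p):
    K,T=f["K"],f["cam_to_world"]; c=T[:3,:3].T@(np.asarray(p,float)-T[:3,3]); q=K@c; return q[:2]/q[2]
def st():
    s=telemetry.observe(); print("t",round(s["clock"],3),"p",s["ee_pos"].round(4),"o",s["orientation"].round(2),"F",s["force"].round(2),"M",s["moment"].round(2),"g",round(s["finger_gap"],3)); return s
E
python3 - <<'E'
from h import *
import cv2
f=dict(cams.grab_frame("top"))
im=f["img"][:,:,::-1].copy()
hsv=cv2.cvtColor(im,cv2.COLOR_BGR2HSV)
def rect(mask,z,name,roi=None):
    m=mask.astype(np.uint8)*255
    if roi: 
        mm=np.zeros_like(m); x0,y0,x1,y1=roi; mm[y0:y1,x0:x1]=m[y0:y1,x0:x1]; m=mm
    c=max(cv2.findContours(m,0,2)[0],key=cv2.contourArea)
    w=np.array([ray(f,p[0],z)[:2] for p in c],np.float32)*1000
    r=cv2.minAreaRect(w); print(name,np.round(r[0],1),np.round(r[1],1),round(r[2],1))
white=(hsv[...,1]<40)&(hsv[...,2]>120)
rect(white,.03,"plate",(240,232,400,305))
rect(white,.04,"uL",(220,170,270,225))
rect(white,.04,"uR",(370,175,412,225))
blue=(hsv[...,0]>100)&(hsv[...,0]<130)&(hsv[...,1]>150)
rect(blue,.045,"tote",(130,220,240,330))
rect(white,.03,"plate",(240,232,400,305))
br=(hsv[...,0]<25)&(hsv[...,1]>90)&(hsv[...,2]>40)
rect(br,.04,"carton",(430,220,550,315))
a=cv2.resize(im[165:235,215:275],None,fx=6,fy=6,interpolation=2)
b=cv2.resize(im[165:235,360:420],None,fx=6,fy=6,interpolation=2)
cv2.imwrite("pics/units.png",np.hstack([a,b]))
E
```

```text
plate [509.2  36.3] [280.9 110.8] 89.2
uL [648.9 185. ] [67.6 65.3] 11.6
uR [ 646.3 -108. ] [68.8 67.2] 85.8
tote [492.6 301.9] [158.8 165.9] 10.1
plate [509.2  36.3] [280.9 110.8] 89.2
carton [ 502.7 -298. ] [186.5 139.1] 87.9
```

View pics/units.png

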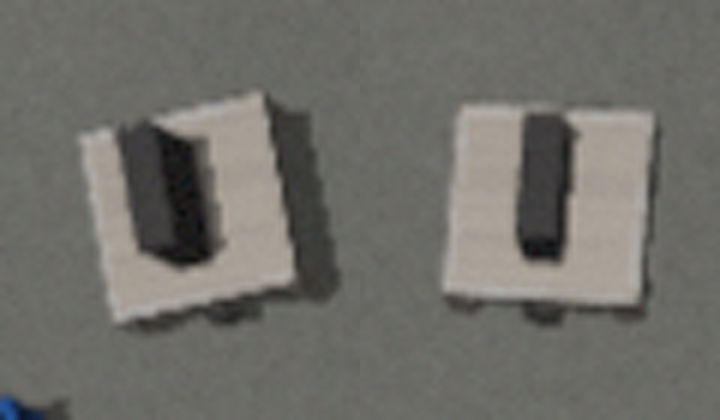

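Plate 281×111, units ~67 and containers match their given sizes. Moving over the left unit.

Request:
jog_arm([
  [[-0.0167,0.048,0.0016,0,0,0],[-0.0167,0.048,0.0016,0,0,0],[-0.0167,0.048,0.0016,0,0,0],[-0.0167,0.048,0.0016,0,0,0],[-0.0167,0.048,0.0016,0,0,0],[-0.0167,0.048,0.0016,0,0,0],[-0.0167,0.048,0.0016,0,0,0],[-0.0167,0.048,0.0016,0,0,0],[-0.0167,0.048,0.0016,0,0,0],[-0.0167,0.048,0.0016,0,0,0],[-0.0167,0.048,0.0016,0,0,0],[-0.0167,0.048,0.0016,0,0,0],[0,0,0,0,0,-0.159],[0,0,0,0,0,-0.159],[0,0,0,0,0,-0.159],[0,0,0,0,0,0]],
], gripper=0.0854, grip_force=80)

```text
clock: 3.4
ee_pos: [0.6491, 0.1808, 0.2199]
orientation: [-180.0, 0.0, 101.6]
force: [0.2, 0.1, -0.3]
finger_gap: 0.999
```

Run:
```python
from h import *
s=st(); print(s["qpos"].round(1))
f=cams.grab_frame("wrist"); cv2.imwrite("pics/w1.png",f["img"][:,:,::-1])
for z,p in ((0,(.649,.181,0)),(.04,(.649,.181,.04)),(.082,(.649,.181,.082))): print(proj(f,p))
```

```text
t 3.4 p [0.6491 0.1808 0.2199] o [-179.99    0.    101.58] F [ 0.19  0.1  -0.33] M [ 0.03  0.01 -0.05] g 0.999
[15.6 22.7 29.1 96.4  0.   4. ]
[314.09398662 197.1027253 ]
[314.16726843 207.99770235]
[314.26516969 222.55291104]
```

View pics/w1.png

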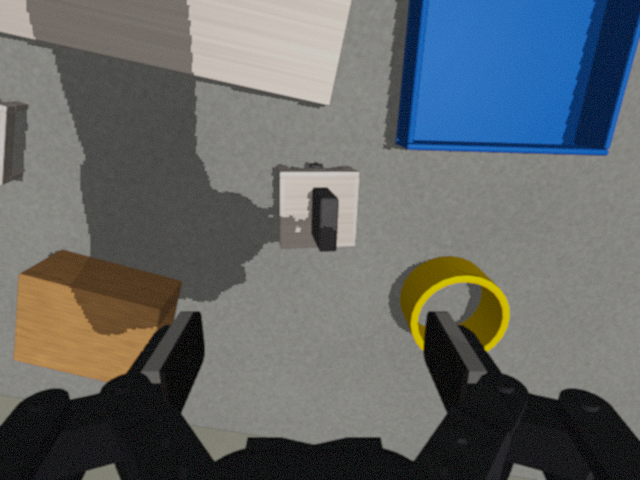

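Wrist view: left unit's housing centre is at (319,210), the bar leans right, and the predicted axle is at (314,208), so the position agrees within 2 mm. Descending and gripping.

Request:
jog_arm([
  [[0,0,0.04,0,0,0],[0,0,0.04,0,0,0],[0,0,0.04,0,0,0],[0,0,0.03,0,0,0],[0,0,0.013,0,0,0],[0,0,0,0,0,0]],
], gripper=0.07)

```text
clock: 4.2
ee_pos: [0.6488, 0.1808, 0.0568]
orientation: [-179.9, 0.0, 101.6]
force: [-0.7, -0.4, -0.3]
finger_gap: 0.824
```

Request:
jog_arm([
  [[0,0,0,0,0,0],[0,0,0,0,0,0],[0,0,0,0,0,0],[0,0,0,0,0,0],[0,0,0,0,0,0],[0,0,0,0,0,0]],
], gripper=0.0, grip_force=80)

```text
clock: 4.95
ee_pos: [0.6495, 0.181, 0.0581]
orientation: [179.9, -0.0, 101.6]
force: [-1.0, -0.0, 6.3]
finger_gap: 0.155
```

Run:
```python
from h import *
s=st()
f=cams.grab_frame("wrist"); cv2.imwrite("pics/w2.png",f["img"][:,:,::-1])
```

```text
t 4.95 p [0.6495 0.181  0.0581] o [ 1.7991e+02 -1.0000e-02  1.0164e+02] F [-0.98 -0.04  6.32] M [0.01 0.08 0.05] g 0.155
```

View pics/w2.png

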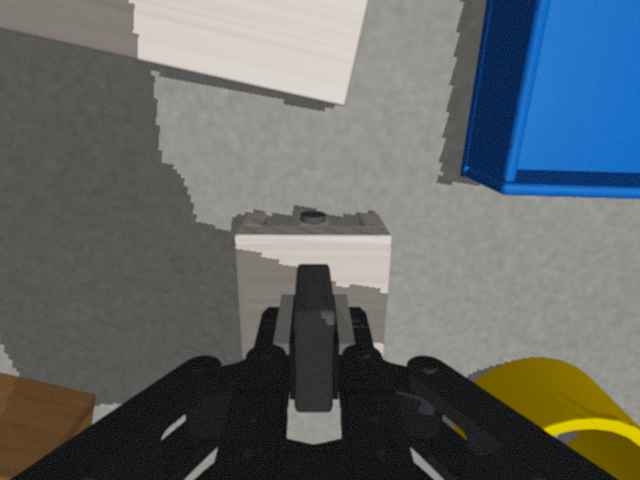

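The gap reads 13.2 mm and the bar sits squarely between the pads. Lifting and carrying it over the plate's near-left end.

Request:
jog_arm([
  [[0,0,-0.03,0,0,0],[0,0,-0.05,0,0,0],[-0.0126,-0.0381,0,0,0,0],[-0.0126,-0.0381,0,0,0,0],[-0.0126,-0.0381,0,0,0,0],[-0.0126,-0.0381,0,0,0,0],[0,0,0,0,0,0.108],[0,0,0,0,0,0.108],[0,0,0,0,0,0],[0,0,0,0,0,0]],
])

```text
clock: 6.25
ee_pos: [0.5098, 0.1007, 0.1366]
orientation: [-179.9, 0.0, 89.4]
force: [0.1, -0.3, -4.8]
finger_gap: 0.15
```

Run:
```python
from h import *
for i in range(3):
    s=st(); f=cams.grab_frame("wrist")
cv2.imwrite("pics/w3.png",f["img"][:,:,::-1])
f=cams.grab_frame("side"); im=f["img"][150:400,220:470,::-1]; cv2.imwrite("pics/s3.png",cv2.resize(im,None,fx=2.4,fy=2.4))
st()
```

```text
t 6.25 p [0.5098 0.1007 0.1366] o [-1.7995e+02  1.0000e-02  8.9400e+01] F [ 0.11 -0.27 -4.84] M [-0.   -0.    0.03] g 0.15
t 6.3 p [0.5098 0.1007 0.1367] o [-1.7995e+02  1.0000e-02  8.9380e+01] F [ 0.39 -0.58 -5.11] M [-0.1   0.02 -0.  ] g 0.15
t 6.35 p [0.5099 0.1007 0.1368] o [-1.7997e+02  1.0000e-02  8.9360e+01] F [-0.12  0.04 -5.94] M [ 0.01 -0.   -0.02] g 0.153
t 6.45 p [0.51   0.1007 0.1369] o [-179.98    0.     89.32] F [-0.3  -0.16 -6.06] M [-0.03  0.03  0.04] g 0.154
```

View pics/w3.png

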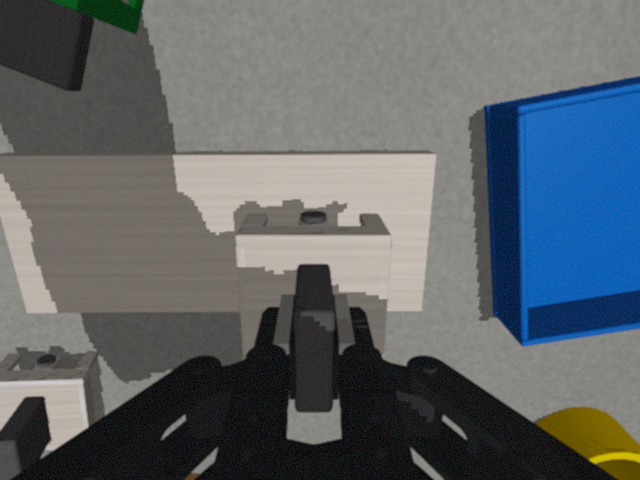

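View pics/s3.png

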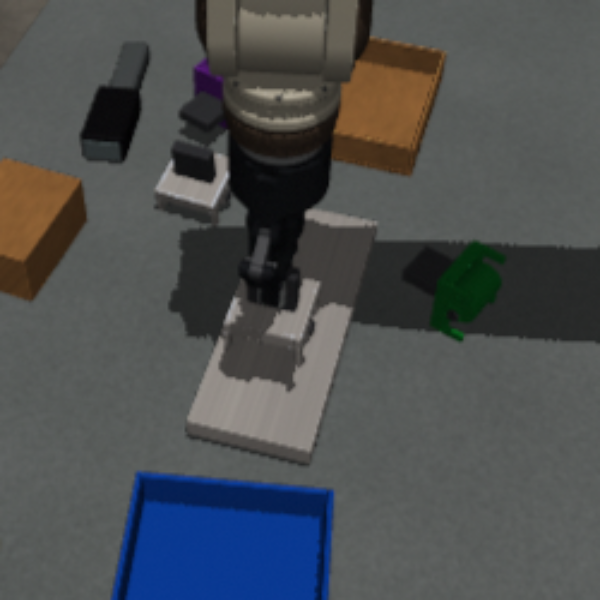

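Fz with the unit held clear is about −5 N, so 15 N on the plate should read about +10. Coming down onto the plate.

Request:
jog_arm([
  [[0,0,0.025,0,0,0],[0,0,0.012,0,0,0],[0,0,0.004,0,0,0],[0,0,0.003,0,0,0],[0,0,0,0,0,0]],
])

```text
clock: 7.08
ee_pos: [0.5102, 0.1007, 0.0935]
orientation: [180.0, -0.0, 89.3]
force: [-0.4, 0.0, -5.3]
finger_gap: 0.147
```

Request:
jog_arm([
  [[0,0,0.002,0,0,0],[0,0,0,0,0,0]],
])

```text
clock: 7.32
ee_pos: [0.51, 0.1007, 0.0912]
orientation: [180.0, 0.0, 89.3]
force: [-1.1, 1.2, -5.1]
finger_gap: 0.15
```

Request:
jog_arm([
  [[0,0,0.001,0,0,0],[0,0,0,0,0,0]],
])

```text
clock: 7.58
ee_pos: [0.51, 0.1007, 0.09]
orientation: [-180.0, -0.0, 89.3]
force: [-0.7, 0.8, -4.9]
finger_gap: 0.156
```

Request:
jog_arm([
  [[0,0,0.001,0,0,0],[0,0,0,0,0,0]],
])

```text
clock: 7.82
ee_pos: [0.5099, 0.1007, 0.089]
orientation: [-180.0, 0.0, 89.3]
force: [-0.1, 0.9, -4.0]
finger_gap: 0.15
```

Request:
jog_arm([
  [[0,0,0.001,0,0,0],[0,0,0,0,0,0]],
])

```text
clock: 8.07
ee_pos: [0.51, 0.1007, 0.0882]
orientation: [180.0, -0.0, 89.3]
force: [-0.1, -0.1, -3.5]
finger_gap: 0.152
```

Request:
jog_arm([
  [[0,0,0.001,0,0,0],[0,0,0,0,0,0]],
])

```text
clock: 8.32
ee_pos: [0.5101, 0.1007, 0.0876]
orientation: [180.0, -0.0, 89.3]
force: [-1.6, -1.3, 1.4]
finger_gap: 0.15
```

Request:
jog_arm([
  [[0,0,0.001,0,0,0],[0,0,0,0,0,0]],
])

```text
clock: 8.57
ee_pos: [0.5101, 0.1007, 0.087]
orientation: [179.9, -0.0, 89.3]
force: [-4.4, -0.8, 7.2]
finger_gap: 0.148
```

Request:
jog_arm([
  [[0,0,0.0005,0,0,0],[-0.004,0,0,0,0,0]],
])

```text
clock: 8.82
ee_pos: [0.5101, 0.0978, 0.0868]
orientation: [179.9, -0.2, 89.3]
force: [-5.6, 4.5, 9.0]
finger_gap: 0.149
```

Request:
jog_arm([
  [[-0.004,0,0,0,0,0]],
])

```text
clock: 8.95
ee_pos: [0.51, 0.0938, 0.0868]
orientation: [179.9, -0.2, 89.3]
force: [-5.0, 5.3, 9.1]
finger_gap: 0.147
```

Request:
jog_arm([
  [[-0.004,0,0,0,0,0]],
])

```text
clock: 9.07
ee_pos: [0.51, 0.0898, 0.0868]
orientation: [179.9, -0.2, 89.3]
force: [-5.3, 4.8, 8.7]
finger_gap: 0.149
```

Request:
jog_arm([
  [[-0.004,-0.0005,0.0003,0,0,0]],
])

```text
clock: 9.2
ee_pos: [0.5098, 0.0858, 0.0867]
orientation: [179.9, -0.2, 89.3]
force: [-2.4, 5.1, 10.2]
finger_gap: 0.153
```

Request:
jog_arm([
  [[-0.004,-0.0005,0,0,0,0]],
])

```text
clock: 9.32
ee_pos: [0.5096, 0.0818, 0.0869]
orientation: [179.8, -0.2, 89.3]
force: [-0.5, 5.0, 8.7]
finger_gap: 0.15
```

Request:
jog_arm([
  [[-0.004,0,0,0,0,0]],
])

```text
clock: 9.45
ee_pos: [0.5096, 0.0778, 0.0868]
orientation: [179.8, -0.2, 89.3]
force: [-2.4, 4.9, 8.1]
finger_gap: 0.153
```

Request:
jog_arm([
  [[-0.004,0,0.0004,0,0,0],[-0.004,0,0,0,0,0]],
])

```text
clock: 9.7
ee_pos: [0.5095, 0.0698, 0.0866]
orientation: [179.8, -0.2, 89.3]
force: [-2.2, 4.9, 9.8]
finger_gap: 0.151
```

Request:
jog_arm([
  [[-0.004,0,0.0,0,0,0],[-0.004,0,0,0,0,0]],
])

```text
clock: 9.95
ee_pos: [0.5094, 0.0618, 0.0866]
orientation: [179.8, -0.2, 89.3]
force: [-2.1, 5.2, 9.9]
finger_gap: 0.156
```

Request:
jog_arm([
  [[-0.004,0,0.0,0,0,0],[-0.004,0,0,0,0,0]],
])

```text
clock: 10.2
ee_pos: [0.5093, 0.0538, 0.0866]
orientation: [179.8, -0.2, 89.3]
force: [-3.2, 5.9, 9.7]
finger_gap: 0.149
```

47 mm rolled and the height hasn't changed. Tangential force stays near 5 N, which fits rolling.

Request:
jog_arm([
  [[-0.004,0,0.0002,0,0,0],[-0.004,0,0,0,0,0],[-0.004,0,0,0,0,0]],
])

```text
clock: 10.58
ee_pos: [0.5092, 0.0417, 0.0865]
orientation: [179.8, -0.2, 89.3]
force: [-3.4, 5.2, 11.6]
finger_gap: 0.151
```

Request:
jog_arm([
  [[-0.004,0,0.0,0,0,0],[-0.004,0,0,0,0,0],[-0.004,0,0,0,0,0]],
])

```text
clock: 10.95
ee_pos: [0.509, 0.0297, 0.0865]
orientation: [179.8, -0.2, 89.3]
force: [-3.2, 5.3, 11.4]
finger_gap: 0.153
```

Request:
jog_arm([
  [[-0.004,0,0.0,0,0,0],[-0.004,0,0,0,0,0],[-0.004,0,0,0,0,0]],
])

```text
clock: 11.32
ee_pos: [0.5088, 0.0177, 0.0865]
orientation: [179.8, -0.1, 89.3]
force: [-2.9, 6.4, 10.6]
finger_gap: 0.153
```

Request:
jog_arm([
  [[-0.004,0,0.0,0,0,0],[-0.004,0,0,0,0,0],[-0.004,0,0,0,0,0]],
])

```text
clock: 11.7
ee_pos: [0.5087, 0.0056, 0.0864]
orientation: [179.8, -0.1, 89.3]
force: [-3.1, 5.1, 11.4]
finger_gap: 0.151
```

Request:
jog_arm([
  [[-0.004,0,0.0,0,0,0],[-0.004,0,0,0,0,0],[-0.004,0,0,0,0,0]],
])

```text
clock: 12.08
ee_pos: [0.5085, -0.0064, 0.0865]
orientation: [179.8, -0.1, 89.3]
force: [-2.5, 4.2, 11.8]
finger_gap: 0.149
```

Request:
jog_arm([
  [[-0.004,0,0.0,0,0,0],[-0.004,0,0,0,0,0],[-0.004,0,0,0,0,0]],
])

```text
clock: 12.45
ee_pos: [0.5084, -0.0184, 0.0864]
orientation: [179.8, -0.1, 89.3]
force: [-3.0, 5.7, 11.6]
finger_gap: 0.149
```

Request:
jog_arm([
  [[-0.004,0,0.0,0,0,0],[-0.004,0,0,0,0,0],[-0.004,0,0,0,0,0],[0,0,0,0,0,0]],
])

```text
clock: 12.95
ee_pos: [0.5082, -0.0308, 0.0865]
orientation: [179.8, -0.1, 89.3]
force: [-3.3, 4.3, 11.6]
finger_gap: 0.149
```

Request:
jog_arm([
  [[-0.004,0,0.0,0,0,0],[-0.004,0,0,0,0,0],[-0.004,0,0,0,0,0],[-0.004,0,0,0,0,0],[0,0,0,0,0,0],[0,0,0,0,0,0]],
])

```text
clock: 13.7
ee_pos: [0.5081, -0.0468, 0.0865]
orientation: [179.8, -0.1, 89.3]
force: [-3.2, 3.4, 11.8]
finger_gap: 0.151
```

Run:
```python
from h import *
st();f=cams.grab_frame("wrist"); cv2.imwrite("pics/w4.png",f["img"][:,:,::-1])
```

```text
t 13.7 p [ 0.5081 -0.0468  0.0865] o [ 1.7982e+02 -6.0000e-02  8.9300e+01] F [-3.23  3.42 11.83] M [0.72 0.62 0.19] g 0.151
```

View pics/w4.png

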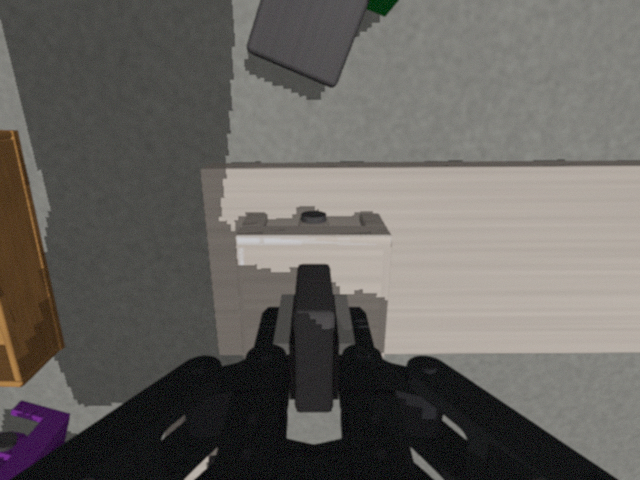

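The left unit ran flat over 147 mm: height and force stayed constant and Fy held at ~5 N while the load rose, so it was rolling. It runs true, so it goes to the tote.

Request:
jog_arm([
  [[0,0,-0.015,0,0,0],[0,0,-0.05,0,0,0],[0.0388,-0.0021,0,0,0,0],[0.0388,-0.0021,0,0,0,0],[0.0388,-0.0021,0,0,0,0],[0.0388,-0.0021,0,0,0,0],[0.0388,-0.0021,0,0,0,0],[0.0388,-0.0021,0,0,0,0],[0.0388,-0.0021,0,0,0,0],[0.0388,-0.0021,0,0,0,0],[0.0388,-0.0021,0,0,0,0],[0,0,0,0,0,-0.094],[0,0,0,0,0,-0.093],[0,0,0,0,0,0],[0,0,0,0,0,0]],
])

```text
clock: 15.62
ee_pos: [0.4927, 0.302, 0.1496]
orientation: [-180.0, 0.0, 99.9]
force: [-0.4, -0.2, -5.0]
finger_gap: 0.149
```

Run:
```python
from h import *
st();f=cams.grab_frame("wrist"); cv2.imwrite("pics/w5.png",f["img"][:,:,::-1])
f=cams.grab_frame("top"); cv2.imwrite("pics/t5.png",f["img"][:,:,::-1]); print(ray(f,(191,279),.005))
st()
```

```text
t 15.625 p [0.4927 0.302  0.1496] o [-1.7999e+02  1.0000e-02  9.9850e+01] F [-0.38 -0.2  -4.99] M [ 0.   -0.04  0.05] g 0.149
[0.49033719 0.30243024 0.005     ]
t 15.725 p [0.4927 0.302  0.1497] o [-1.7999e+02  1.0000e-02  9.9890e+01] F [ 0.63 -0.56 -4.68] M [-0.04  0.04 -0.  ] g 0.153
```

View pics/w5.png

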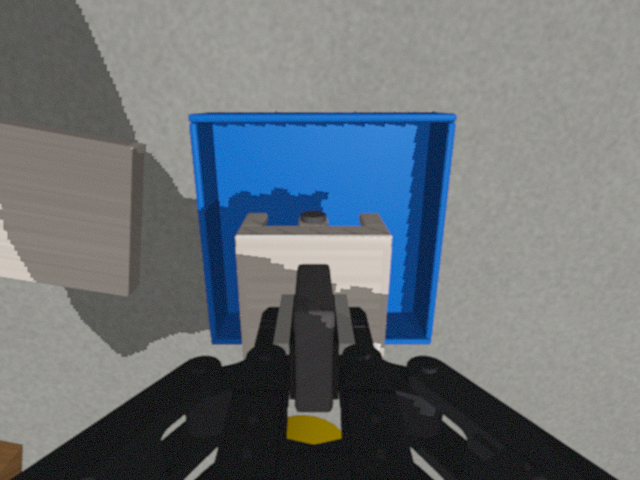

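The unit hangs centred over the tote (rim at cols 190–455), and the network's tote_in agrees within 3 mm. Lowering.

Request:
jog_arm([
  [[0,0,0.04,0,0,0],[0,0,0.03,0,0,0],[0,0,0.006,0,0,0],[0,0,0.004,0,0,0],[0,0,0.003,0,0,0],[0,0,0,0,0,0]],
])

```text
clock: 16.48
ee_pos: [0.493, 0.3023, 0.0674]
orientation: [179.9, -0.0, 100.0]
force: [1.1, -0.4, -5.2]
finger_gap: 0.152
```

Request:
jog_arm([
  [[0,0,0.0015,0,0,0],[0,0,0,0,0,0]],
])

```text
clock: 16.73
ee_pos: [0.4927, 0.3022, 0.0653]
orientation: [180.0, -0.0, 100.0]
force: [-0.9, -0.1, -5.8]
finger_gap: 0.151
```

Request:
jog_arm([
  [[0,0,0.001,0,0,0],[0,0,0.001,0,0,0],[0,0,0,0,0,0]],
])

```text
clock: 17.1
ee_pos: [0.4927, 0.3022, 0.0634]
orientation: [180.0, -0.0, 100.0]
force: [-0.8, -0.5, -2.5]
finger_gap: 0.148
```

Contact with the floor. Pressing 0.5 mm more, then opening.

Request:
jog_arm([
  [[0,0,0.0005,0,0,0],[0,0,0,0,0,0]],
])

```text
clock: 17.35
ee_pos: [0.4927, 0.3022, 0.0633]
orientation: [180.0, -0.0, 100.0]
force: [-2.7, -1.9, 3.6]
finger_gap: 0.154
```

Request:
jog_arm([
  [[0,0,0,0,0,0],[0,0,0,0,0,0],[0,0,0,0,0,0],[0,0,0,0,0,0]],
], gripper=0.07)

```text
clock: 17.85
ee_pos: [0.4927, 0.3021, 0.0627]
orientation: [180.0, 0.0, 100.0]
force: [-0.8, 0.1, -0.6]
finger_gap: 0.822
```

Request:
jog_arm([
  [[0,0,-0.02,0,0,0],[0,0,-0.04,0,0,0],[0,0,-0.04,0,0,0],[0,0,-0.04,0,0,0],[0,0,0,0,0,0]],
])

```text
clock: 18.48
ee_pos: [0.4937, 0.3028, 0.2063]
orientation: [179.7, -0.1, 100.0]
force: [-0.1, -0.2, -0.6]
finger_gap: 0.815
```

Run:
```python
from h import *
st();f=cams.grab_frame("wrist"); cv2.imwrite("pics/w6.png",f["img"][:,:,::-1])
```

```text
t 18.475 p [0.4937 0.3028 0.2063] o [ 1.797e+02 -1.200e-01  9.999e+01] F [-0.1  -0.15 -0.64] M [-0.02 -0.03  0.04] g 0.815
```

View pics/w6.png

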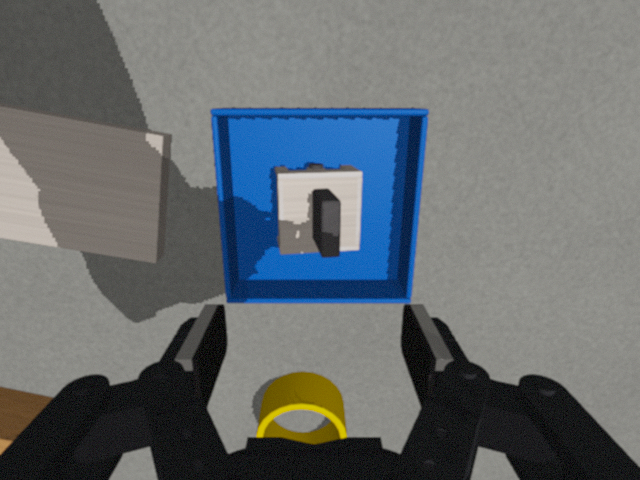

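The unit stands leaning slightly, in the middle of the tote. On to the right unit.

Request:
jog_arm([
  [[-0.0395,0.0072,-0.0015,0,0,0],[-0.0395,0.0072,-0.0015,0,0,0],[-0.0395,0.0072,-0.0015,0,0,0],[-0.0395,0.0072,-0.0015,0,0,0],[-0.0395,0.0072,-0.0015,0,0,0],[-0.0395,0.0072,-0.0015,0,0,0],[-0.0395,0.0072,-0.0015,0,0,0],[-0.0395,0.0072,-0.0015,0,0,0],[-0.0395,0.0072,-0.0015,0,0,0],[-0.0395,0.0072,-0.0015,0,0,0],[-0.0395,0.0072,-0.0015,0,0,0],[0,0,0,0,0,0.124],[0,0,0,0,0,0.124],[0,0,0,0,0,0],[0,0,0,0,0,0]],
])

```text
clock: 20.4
ee_pos: [0.6458, -0.1119, 0.2184]
orientation: [-179.9, -0.0, 85.9]
force: [0.5, 0.2, -0.4]
finger_gap: 0.818
```

Run:
```python
from h import *
st();f=cams.grab_frame("wrist"); cv2.imwrite("pics/w7.png",f["img"][:,:,::-1])
for z in (0,.018,.04): print(proj(f,(.646,-.112,z)),proj(f,(.646,-.107,z)))
```

```text
t 20.4 p [ 0.6458 -0.1119  0.2184] o [-1.7994e+02 -1.0000e-02  8.5940e+01] F [ 0.49  0.15 -0.37] M [ 0.02 -0.    0.01] g 0.818
[313.69038701 197.98260864] [319.03154988 197.60407486]
[313.70336127 202.63159477] [319.30906096 202.23585168]
[313.72107578 208.97912259] [319.68797677 208.56011617]
```

View pics/w7.png

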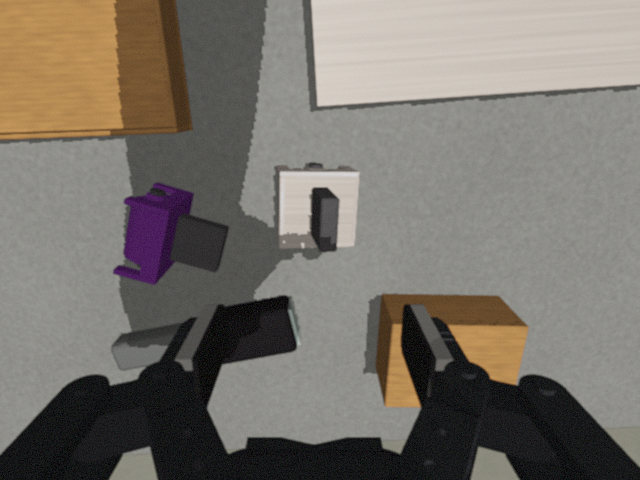

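Wrist view: right unit's housing centre is at (319,210) with the same lean. The purple decoy's bar at col 228 is ~70 mm away, clear of the fingers. Descending.

Request:
jog_arm([
  [[0,0,0.04,0,0,0],[0,0,0.04,0,0,0],[0,0,0.04,0,0,0],[0,0,0.03,0,0,0],[0,0,0.013,0,0,0],[0,0,0,0,0,0]],
], gripper=0.064)

```text
clock: 21.2
ee_pos: [0.6457, -0.1119, 0.0559]
orientation: [-179.9, -0.0, 85.8]
force: [0.5, -0.3, 0.6]
finger_gap: 0.751
```

Request:
jog_arm([
  [[0,0,0,0,0,0],[0,0,0,0,0,0],[0,0,0,0,0,0],[0,0,0,0,0,0],[0,0,0,0,0,0],[0,0,0,0,0,0]],
], gripper=0.0, grip_force=80)

```text
clock: 21.95
ee_pos: [0.6466, -0.1121, 0.0574]
orientation: [179.9, 0.0, 85.8]
force: [-0.3, 0.1, 5.7]
finger_gap: 0.15
```

Run:
```python
from h import *
s=st()
f=cams.grab_frame("wrist"); cv2.imwrite("pics/w8.png",f["img"][:,:,::-1])
```

```text
t 21.95 p [ 0.6466 -0.1121  0.0574] o [1.7989e+02 1.0000e-02 8.5780e+01] F [-0.28  0.06  5.66] M [0.06 0.02 0.05] g 0.15
```

View pics/w8.png

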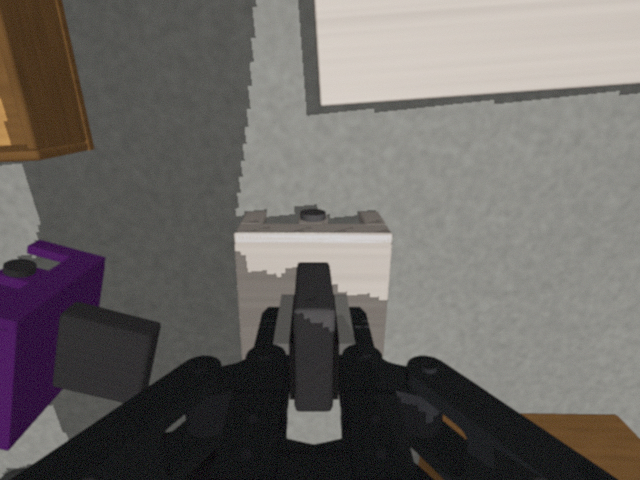

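Squarely gripped. Carrying it to the plate's right end.

Request:
jog_arm([
  [[0,0,-0.03,0,0,0],[0,0,-0.05,0,0,0],[0.0169,-0.0358,0,0,0,0],[0.0169,-0.0358,0,0,0,0],[0.0169,-0.0358,0,0,0,0],[0.0169,-0.0358,0,0,0,0],[0,0,0,0,0,-0.059],[0,0,0,0,0,0],[0,0,0,0,0,0]],
])

```text
clock: 23.12
ee_pos: [0.5082, -0.0342, 0.1358]
orientation: [-180.0, 0.0, 89.1]
force: [-0.3, 0.4, -5.5]
finger_gap: 0.152
```

Request:
jog_arm([
  [[0,0,0.025,0,0,0],[0,0,0.012,0,0,0],[0,0,0.004,0,0,0],[0,0,0.002,0,0,0],[0,0,0,0,0,0],[0,0,0,0,0,0]],
])

```text
clock: 23.88
ee_pos: [0.5084, -0.0341, 0.0937]
orientation: [180.0, 0.0, 89.2]
force: [-0.1, -0.5, -5.2]
finger_gap: 0.153
```

Request:
jog_arm([
  [[0,0,0.001,0,0,0],[0,0,0.001,0,0,0],[0,0,0,0,0,0]],
])

```text
clock: 24.25
ee_pos: [0.5081, -0.0341, 0.0911]
orientation: [-180.0, -0.0, 89.2]
force: [-0.6, -0.2, -5.2]
finger_gap: 0.151
```

Request:
jog_arm([
  [[0,0,0.001,0,0,0],[0,0,0.001,0,0,0],[0,0,0,0,0,0]],
])

```text
clock: 24.62
ee_pos: [0.5081, -0.0341, 0.0891]
orientation: [-180.0, 0.0, 89.1]
force: [-0.2, 0.6, -5.1]
finger_gap: 0.148
```

Request:
jog_arm([
  [[0,0,0.001,0,0,0],[0,0,0,0,0,0]],
])

```text
clock: 24.88
ee_pos: [0.5081, -0.0341, 0.0881]
orientation: [-180.0, 0.0, 89.2]
force: [-0.8, 0.5, -5.9]
finger_gap: 0.153
```

Request:
jog_arm([
  [[0,0,0.001,0,0,0],[0,0,0,0,0,0]],
])

```text
clock: 25.12
ee_pos: [0.5082, -0.0341, 0.0874]
orientation: [180.0, 0.0, 89.2]
force: [-1.3, 0.2, -3.1]
finger_gap: 0.154
```

Request:
jog_arm([
  [[0,-0.0004,0.001,0,0,0],[0,0,0,0,0,0]],
])

```text
clock: 25.38
ee_pos: [0.5081, -0.0341, 0.0868]
orientation: [179.9, 0.0, 89.1]
force: [-0.5, -0.0, 1.8]
finger_gap: 0.151
```

Request:
jog_arm([
  [[0,-0.0004,0.001,0,0,0],[0,0,0,0,0,0]],
])

```text
clock: 25.62
ee_pos: [0.5081, -0.0341, 0.0863]
orientation: [179.9, 0.0, 89.2]
force: [0.1, 0.9, 6.2]
finger_gap: 0.148
```

N ≈ 11. A little more, then start rolling in +y in short steps.

Request:
jog_arm([
  [[0,-0.0003,0.0007,0,0,0],[0.004,0,0,0,0,0]],
])

```text
clock: 25.88
ee_pos: [0.5081, -0.0312, 0.0861]
orientation: [179.8, 0.2, 89.1]
force: [0.2, -5.6, 11.5]
finger_gap: 0.152
```

Request:
jog_arm([
  [[0.004,0,0,0,0,0]],
])

```text
clock: 26.0
ee_pos: [0.5082, -0.0272, 0.0863]
orientation: [179.8, 0.2, 89.1]
force: [-1.6, -6.1, 12.0]
finger_gap: 0.153
```

Request:
jog_arm([
  [[0.004,0,0,0,0,0]],
])

```text
clock: 26.12
ee_pos: [0.5083, -0.0232, 0.0866]
orientation: [179.8, 0.2, 89.1]
force: [-2.7, -6.2, 13.1]
finger_gap: 0.152
```

Request:
jog_arm([
  [[0.004,0,-0.0006,0,0,0]],
])

```text
clock: 26.25
ee_pos: [0.5084, -0.0191, 0.0871]
orientation: [179.8, 0.2, 89.1]
force: [-1.2, -6.5, 12.1]
finger_gap: 0.153
```

Request:
jog_arm([
  [[0.004,0,-0.0003,0,0,0]],
])

```text
clock: 26.38
ee_pos: [0.5084, -0.015, 0.0873]
orientation: [179.8, 0.1, 89.1]
force: [-1.2, -5.6, 11.6]
finger_gap: 0.155
```

Request:
jog_arm([
  [[0.004,0,-0.0004,0,0,0]],
])

```text
clock: 26.5
ee_pos: [0.5085, -0.011, 0.0876]
orientation: [179.8, 0.1, 89.1]
force: [-0.5, -4.4, 10.4]
finger_gap: 0.149
```

Request:
jog_arm([
  [[0.004,0,-0.0003,0,0,0]],
])

```text
clock: 26.62
ee_pos: [0.5085, -0.0069, 0.0878]
orientation: [179.8, 0.1, 89.1]
force: [-0.2, -4.2, 9.9]
finger_gap: 0.148
```

Request:
jog_arm([
  [[0.004,0,-0.0003,0,0,0]],
])

```text
clock: 26.75
ee_pos: [0.5086, -0.0028, 0.0879]
orientation: [179.8, 0.1, 89.1]
force: [0.2, -5.0, 8.0]
finger_gap: 0.152
```

Request:
jog_arm([
  [[0.004,0,-0.0003,0,0,0]],
])

```text
clock: 26.88
ee_pos: [0.5086, 0.0012, 0.0881]
orientation: [179.8, 0.1, 89.1]
force: [0.9, -4.3, 7.0]
finger_gap: 0.153
```

Request:
jog_arm([
  [[0.004,0,0.0006,0,0,0]],
])

```text
clock: 27.0
ee_pos: [0.5087, 0.0053, 0.0876]
orientation: [179.8, 0.1, 89.1]
force: [0.5, -4.0, 10.5]
finger_gap: 0.147
```

Request:
jog_arm([
  [[0.004,0,0.0003,0,0,0]],
])

```text
clock: 27.12
ee_pos: [0.5088, 0.0093, 0.0873]
orientation: [179.8, 0.1, 89.1]
force: [-0.7, -4.3, 9.1]
finger_gap: 0.149
```

Request:
jog_arm([
  [[0.004,0,0.0002,0,0,0]],
])

```text
clock: 27.25
ee_pos: [0.5088, 0.0134, 0.0871]
orientation: [179.8, 0.1, 89.1]
force: [0.1, -3.8, 8.2]
finger_gap: 0.148
```

Request:
jog_arm([
  [[0.004,0,0.0006,0,0,0]],
])

```text
clock: 27.38
ee_pos: [0.5089, 0.0174, 0.0866]
orientation: [179.8, 0.1, 89.1]
force: [-0.3, -4.6, 11.1]
finger_gap: 0.147
```

Request:
jog_arm([
  [[0.004,0,0.0005,0,0,0]],
])

```text
clock: 27.5
ee_pos: [0.509, 0.0214, 0.0861]
orientation: [179.8, 0.1, 89.1]
force: [0.8, -3.5, 10.5]
finger_gap: 0.155
```

Request:
jog_arm([
  [[0.004,0,0.0004,0,0,0]],
])

```text
clock: 27.62
ee_pos: [0.5091, 0.0254, 0.0857]
orientation: [179.8, 0.1, 89.1]
force: [0.6, -3.5, 9.7]
finger_gap: 0.151
```

Request:
jog_arm([
  [[0.004,0,0.0005,0,0,0]],
])

```text
clock: 27.75
ee_pos: [0.5091, 0.0294, 0.0852]
orientation: [179.8, 0.1, 89.1]
force: [0.3, -3.3, 9.7]
finger_gap: 0.155
```

Request:
jog_arm([
  [[0.004,0,0.0005,0,0,0]],
])

```text
clock: 27.88
ee_pos: [0.5092, 0.0334, 0.0848]
orientation: [179.8, 0.1, 89.1]
force: [0.0, -4.8, 10.4]
finger_gap: 0.152
```

Request:
jog_arm([
  [[0.004,0,0.0004,0,0,0]],
])

```text
clock: 28.0
ee_pos: [0.5093, 0.0373, 0.0844]
orientation: [179.8, 0.1, 89.1]
force: [0.1, -4.5, 10.7]
finger_gap: 0.151
```

Request:
jog_arm([
  [[0.004,0,0.0003,0,0,0]],
])

```text
clock: 28.12
ee_pos: [0.5093, 0.0413, 0.0841]
orientation: [179.8, 0.1, 89.1]
force: [0.5, -4.5, 10.4]
finger_gap: 0.151
```

Request:
jog_arm([
  [[0.004,0,0.0003,0,0,0]],
])

```text
clock: 28.25
ee_pos: [0.5094, 0.0452, 0.0838]
orientation: [179.8, 0.1, 89.1]
force: [0.7, -5.3, 10.5]
finger_gap: 0.15
```

Request:
jog_arm([
  [[0.004,0,0.0002,0,0,0]],
])

```text
clock: 28.38
ee_pos: [0.5095, 0.0492, 0.0837]
orientation: [179.8, 0.1, 89.1]
force: [-1.0, -5.6, 10.7]
finger_gap: 0.152
```

4 mm below the crest and near the bottom of the cycle. This one lifts; continuing.

Request:
jog_arm([
  [[0.004,0,0.0001,0,0,0]],
])

```text
clock: 28.5
ee_pos: [0.5095, 0.0531, 0.0836]
orientation: [179.8, 0.1, 89.1]
force: [-0.6, -6.1, 11.2]
finger_gap: 0.152
```

Request:
jog_arm([
  [[0.004,0,0,0,0,0]],
])

```text
clock: 28.62
ee_pos: [0.5096, 0.057, 0.0836]
orientation: [179.8, 0.1, 89.1]
force: [-1.1, -6.9, 12.5]
finger_gap: 0.149
```

Request:
jog_arm([
  [[0.004,0,-0.0001,0,0,0]],
])

```text
clock: 28.75
ee_pos: [0.5097, 0.061, 0.0838]
orientation: [179.8, 0.1, 89.1]
force: [-0.7, -6.1, 12.8]
finger_gap: 0.153
```

Request:
jog_arm([
  [[0.004,0,-0.0004,0,0,0]],
])

```text
clock: 28.88
ee_pos: [0.5097, 0.0649, 0.0842]
orientation: [179.8, 0.1, 89.1]
force: [-0.0, -7.4, 12.6]
finger_gap: 0.15
```

Request:
jog_arm([
  [[0.004,0,-0.0004,0,0,0]],
])

```text
clock: 29.0
ee_pos: [0.5098, 0.0689, 0.0846]
orientation: [179.8, 0.1, 89.1]
force: [-0.3, -8.0, 11.6]
finger_gap: 0.152
```

Request:
jog_arm([
  [[0.004,0,-0.0004,0,0,0]],
])

```text
clock: 29.12
ee_pos: [0.5098, 0.0729, 0.085]
orientation: [179.8, 0.1, 89.1]
force: [-0.4, -6.9, 12.3]
finger_gap: 0.152
```

Request:
jog_arm([
  [[0.004,0,-0.0004,0,0,0]],
])

```text
clock: 29.25
ee_pos: [0.5099, 0.0769, 0.0854]
orientation: [179.8, 0.1, 89.1]
force: [-0.2, -7.4, 12.9]
finger_gap: 0.155
```

Request:
jog_arm([
  [[0.004,0,-0.0005,0,0,0]],
])

```text
clock: 29.38
ee_pos: [0.51, 0.081, 0.0859]
orientation: [179.8, 0.1, 89.1]
force: [0.6, -7.5, 12.1]
finger_gap: 0.154
```

Request:
jog_arm([
  [[0.004,0,-0.0004,0,0,0]],
])

```text
clock: 29.5
ee_pos: [0.5101, 0.085, 0.0864]
orientation: [179.8, 0.1, 89.1]
force: [0.4, -7.3, 12.7]
finger_gap: 0.146
```

Request:
jog_arm([
  [[0.004,0,-0.0005,0,0,0]],
])

```text
clock: 29.62
ee_pos: [0.5101, 0.0891, 0.0868]
orientation: [179.8, 0.1, 89.1]
force: [0.5, -5.4, 11.7]
finger_gap: 0.154
```

Request:
jog_arm([
  [[0.004,0,-0.0004,0,0,0]],
])

```text
clock: 29.75
ee_pos: [0.5101, 0.0931, 0.0871]
orientation: [179.8, 0.1, 89.1]
force: [1.3, -6.0, 10.7]
finger_gap: 0.149
```

Request:
jog_arm([
  [[0.004,0,-0.0004,0,0,0]],
])

```text
clock: 29.88
ee_pos: [0.5102, 0.0972, 0.0874]
orientation: [179.8, 0.1, 89.1]
force: [0.6, -4.6, 10.6]
finger_gap: 0.153
```

Request:
jog_arm([
  [[0.004,0,-0.0003,0,0,0]],
])

```text
clock: 30.0
ee_pos: [0.5102, 0.1013, 0.0877]
orientation: [179.8, 0.1, 89.1]
force: [0.9, -3.9, 11.1]
finger_gap: 0.151
```

Request:
jog_arm([
  [[0.004,0,-0.0002,0,0,0]],
])

```text
clock: 30.12
ee_pos: [0.5103, 0.1053, 0.0878]
orientation: [179.8, 0.1, 89.1]
force: [0.9, -4.4, 8.9]
finger_gap: 0.15
```

Request:
jog_arm([
  [[0.004,0,-0.0001,0,0,0]],
])

```text
clock: 30.25
ee_pos: [0.5104, 0.1094, 0.0879]
orientation: [179.8, 0.1, 89.1]
force: [1.6, -5.4, 8.3]
finger_gap: 0.151
```

Request:
jog_arm([
  [[0,0,0,0,0,0],[0,0,0,0,0,0]],
])

```text
clock: 30.5
ee_pos: [0.5104, 0.1097, 0.0879]
orientation: [179.8, 0.0, 89.1]
force: [0.5, -1.8, 9.1]
finger_gap: 0.151
```

Second crest at y ≈ 0.11 matches the first at y ≈ 0. Rolling a little past it for margin.

Request:
jog_arm([
  [[0.004,0,0.0003,0,0,0]],
])

```text
clock: 30.62
ee_pos: [0.5104, 0.1133, 0.0876]
orientation: [179.8, 0.1, 89.1]
force: [0.2, -5.4, 10.7]
finger_gap: 0.15
```

Request:
jog_arm([
  [[0.004,0,0.0002,0,0,0]],
])

```text
clock: 30.75
ee_pos: [0.5105, 0.1175, 0.0875]
orientation: [179.8, 0.1, 89.1]
force: [0.2, -3.7, 10.2]
finger_gap: 0.153
```

Request:
jog_arm([
  [[0.004,0,0.0003,0,0,0]],
])

```text
clock: 30.88
ee_pos: [0.5106, 0.1215, 0.0872]
orientation: [179.8, 0.1, 89.1]
force: [0.9, -2.4, 11.3]
finger_gap: 0.152
```

Request:
jog_arm([
  [[0.004,0,0.0003,0,0,0],[0,0,0.0002,0,0,0],[0,0,0,0,0,0]],
])

```text
clock: 31.25
ee_pos: [0.5106, 0.1259, 0.0868]
orientation: [179.8, -0.0, 89.2]
force: [1.3, -1.7, 10.4]
finger_gap: 0.151
```

The second unit lifts by about 4 mm over a turn, so it goes to the carton.

Request:
jog_arm([
  [[0,0,-0.015,0,0,0],[0,0,-0.05,0,0,0],[-0.0424,0,0,0,0,0],[-0.0424,0,0,0,0,0],[-0.0424,0,0,0,0,0],[-0.0424,0,0,0,0,0],[-0.0424,0,0,0,0,0],[-0.0424,0,0,0,0,0],[-0.0424,0,0,0,0,0],[-0.0424,0,0,0,0,0],[-0.0424,0,0,0,0,0],[-0.0424,0,0,0,0,0],[0,0,0,0,0,0.021],[0,0,0,0,0,0],[0,0,0,0,0,0]],
])

```text
clock: 33.12
ee_pos: [0.5032, -0.2971, 0.15]
orientation: [-180.0, -0.0, 88.0]
force: [0.3, 0.8, -4.8]
finger_gap: 0.152
```

Run:
```python
from h import *
st();f=cams.grab_frame("wrist"); cv2.imwrite("pics/w9.png",f["img"][:,:,::-1])
f=cams.grab_frame("top"); print(ray(f,(483,270),.004))
st()
```

```text
t 33.125 p [ 0.5032 -0.2971  0.15  ] o [-1.7998e+02 -3.0000e-02  8.8020e+01] F [ 0.34  0.8  -4.78] M [-0.02  0.03 -0.04] g 0.152
[ 0.50096552 -0.29918213  0.004     ]
t 33.225 p [ 0.5033 -0.2971  0.1502] o [ 1.800e+02 -1.000e-02  8.803e+01] F [ 0.69  0.01 -3.98] M [-0.03 -0.01 -0.  ] g 0.148
```

View pics/w9.png

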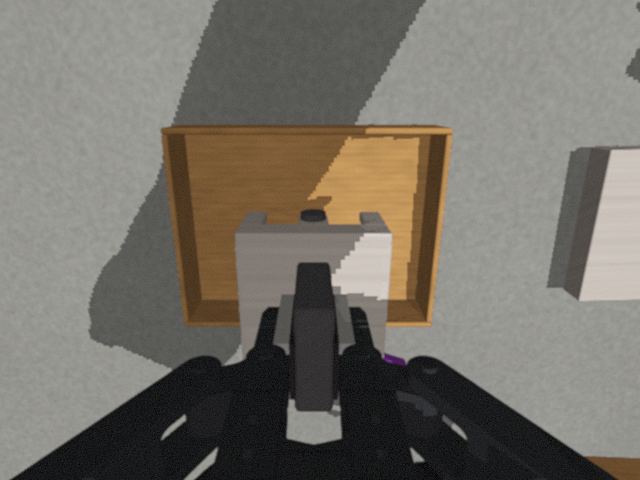

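Centred over the carton (rim at cols 163–450). Lowering gently.

Request:
jog_arm([
  [[0,0,0.04,0,0,0],[0,0,0.03,0,0,0],[0,0,0.006,0,0,0],[0,0,0.004,0,0,0],[0,0,0.002,0,0,0],[0,0,0,0,0,0]],
])

```text
clock: 33.98
ee_pos: [0.5035, -0.2982, 0.0689]
orientation: [179.9, 0.0, 88.0]
force: [0.1, 0.2, -4.8]
finger_gap: 0.154
```

Request:
jog_arm([
  [[0,0,0.001,0,0,0],[0,0,0.001,0,0,0],[0,0,0.001,0,0,0],[0,0,0,0,0,0]],
])

```text
clock: 34.48
ee_pos: [0.5031, -0.298, 0.0649]
orientation: [-180.0, -0.0, 87.9]
force: [1.0, -0.3, -5.3]
finger_gap: 0.148
```

Request:
jog_arm([
  [[0,0,0.001,0,0,0],[0,0,0.001,0,0,0],[0,0,0,0,0,0]],
])

```text
clock: 34.85
ee_pos: [0.5031, -0.298, 0.0629]
orientation: [-180.0, -0.0, 87.9]
force: [0.3, -0.9, -5.5]
finger_gap: 0.15
```

Request:
jog_arm([
  [[0,0,0.001,0,0,0],[0,0,0,0,0,0]],
])

```text
clock: 35.1
ee_pos: [0.5032, -0.2981, 0.0626]
orientation: [180.0, 0.0, 87.9]
force: [-2.0, 1.3, 2.0]
finger_gap: 0.153
```

Request:
jog_arm([
  [[0,0,0.0005,0,0,0],[0,0,0,0,0,0]],
])

```text
clock: 35.35
ee_pos: [0.5033, -0.2981, 0.0625]
orientation: [180.0, 0.0, 87.9]
force: [-3.4, 1.4, 5.7]
finger_gap: 0.151
```

On the floor. Releasing and retreating.

Request:
jog_arm([
  [[0,0,0,0,0,0],[0,0,0,0,0,0],[0,0,0,0,0,0],[0,0,0,0,0,0]],
], gripper=0.07)

```text
clock: 35.85
ee_pos: [0.5032, -0.2981, 0.0614]
orientation: [180.0, 0.0, 87.9]
force: [-0.3, -0.1, -0.3]
finger_gap: 0.822
```

Request:
jog_arm([
  [[0,0,-0.02,0,0,0],[0,0,-0.04,0,0,0],[0,0,-0.04,0,0,0],[0,0,-0.04,0,0,0],[0,0,0,0,0,0],[0,0,0,0,0,0]],
])

```text
clock: 36.6
ee_pos: [0.5031, -0.298, 0.2008]
orientation: [-180.0, -0.0, 87.9]
force: [-0.1, 0.4, 0.1]
finger_gap: 0.825
```

Run:
```python
from h import *
st();f=cams.grab_frame("wrist"); w=f["img"][:,:,::-1]
f=cams.grab_frame("side"); a=f["img"][:,:,::-1]
cv2.imwrite("pics/w10.png",cv2.resize(np.hstack([w,a]),(800,300),interpolation=cv2.INTER_AREA))
```

```text
t 36.6 p [ 0.5031 -0.298   0.2008] o [-1.7997e+02 -1.0000e-02  8.7950e+01] F [-0.1   0.41  0.06] M [ 0.01 -0.03 -0.01] g 0.825
```

View pics/w10.png

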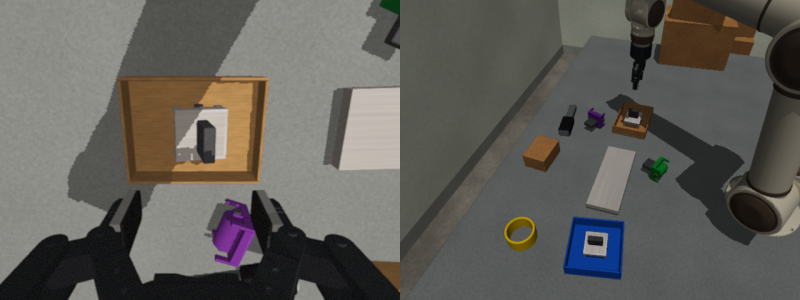

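Both units stand upright in the middle of their containers, the bystanders are in place and the arm is clear. Handing in.

```bash
python3 -c "
from workcell import env
print(env.sign_off())"
```

```text
the job is handed in; nothing more can be done
None
```

Both roller units are checked and sorted, and the job was handed in at about 37 s of the 72 s allowed. No verdict is reported.

| Unit (by start position) | Rolled on plate | Load on plate | Height change | Placed in |
|---|---|---|---|---|
| Left | 147 mm | about 13–17 N | none felt; tangential force steady at about 5 N | tote (runs true) |
| Right | about 160 mm | about 12–18 N | about 4 mm in all; crests at y ≈ 0 and y ≈ 0.11 m, a full turn apart | carton (lifts) |

- **Setting down:** I lowered each unit until the wrist felt the floor, then opened the fingers. The last pictures show both standing upright, leaning slightly on their legs, near the middle of their containers. The arm was clear and reading about zero force.
- **Bystanders:** the tape roll, small box, scanner and both look-alikes were not touched and looked to be where they started.
- **Disagreement:** the right unit rose only about 1.5 mm before its first crest, where I expected about 2.4 mm. It may have skidded briefly at the start. Crest to crest was still about a full turn (roughly 109 mm against 113 mm nominal), and I rolled 16 mm past the second crest for margin.
- **Not measured:** the roller turn angles were not read directly. I inferred them from travel, force and height.

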